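# Gauge the depth of the slot in an inclined steel block

## Robot

A 6-joint arm with a two-finger parallel gripper is mounted at the origin on a cart in front of the work surface, level with it; the furniture and walls round the work are solid. World frame = base frame: x ahead of the robot, y to its left, z up, the work surface at z = 0. Lengths are in m, angles in degrees, forces in N, time in s.
With the tool pointing down it reaches from about 0.25 to 0.775 m from the base axis. Payload 8.9 kg.
Tool frame: the origin (TCP) lies midway between the tips of the shut fingers; the grasp point (between the pads) lies 19 mm behind it; z points along the fingers, y is the line along which they close (so a half turn about z gives the same grasp; the last joint's range is limited). The gripper opens to 85 mm and grips with 20 to 120 N. Pads are 22 mm wide; open, the fingers measure 114 mm over their backs; the gripper's body (76 mm by 85 mm) begins 54 mm behind the grasp point. The pads swing forward as they close: fully open they stand 13 mm farther back than shut.
Start: joints at [57.107, 16.656, -8.789, 64.555, 0, 82.019], TCP at [0.221, 0.476, 0.21] pointing down, gripper open.
Joint ranges: [-144.48, 144.48], [-52.06, 99.96], [-74.48, 78.29], [-112.23, 115.85], [-86.99, 84.42], [-180, 180]. Speed limits (degrees/s): [127.2, 127.2, 159.86, 180, 180, 180].

## Interface

Orientations are given as [roll, pitch, yaw] about the fixed x, y, z axes, in that order (R = Rz(yaw) Ry(pitch) Rx(roll)).
In Python, from workcell import arm, imaging, close_job gives the robot as it stands (arm), with the cameras (imaging) and the job as plain functions. Calls block until the motion is done:
- arm.goto(position, orientation): joint-space move of the TCP to a pose.
- arm.move_l(position, rate=0.15, rotation=None): straight line of the TCP; rotation=None keeps the orientation; rate is the mean speed in m/s.
- arm.movej(angles): joint-space move.
- arm.ungrasp() and arm.grasp(effort=None): open the fingers fully, or close them until they stop; effort is the grip in N (None keeps the last).
- arm.dwell(seconds).
- arm.inverse_kinematics(position, orientation): joint angles nearest the present ones, or None.
- arm.read_state(): the state.
- imaging.camera(name): name is "side" or "top" or "wrist"; returns a dict with "img" (384x512x3 uint8, red, green, blue), "camera_matrix" (3x3 intrinsics, pixels), "rvec" (rotation vector, rad) and "tvec" (3), from world to camera coordinates, as OpenCV has them. Camera axes: x right, y down, z forward; pixel columns grow to the right and rows downward; lengths in m; the calibration is good to about 2 mm. A picture is of the moment at which its call begins. There is no depth.
A pose or a line that the arm cannot do raises arm.PlanningError and nothing moves.
- close_job(): hands the job in; it is judged then, once.
The state is a dict: "clock": time; "joints": joint angles; "joint_vel": joint speeds; "joint_efforts": joint torques, N m; "tool_pos": TCP position; "eef_rot": TCP orientation; "ft_force": force on the tool from outside, world axes, zero at the start; "ft_torque": the same for the moment, N m; "finger_gap": finger opening in m; "grip_force": force on a finger pad.
Only numpy, scipy, OpenCV 4.12 (cv2) and the standard library are available. Lean on these libraries where they do the work, as an engineer would, in place of code of your own. Each camera call takes 0.05 s, during which the arm holds its last target. There are 200 camera calls.

## Task

Take the depth gauge from its rest and measure the slot in the inclined steel block: push its sprung probe into the slot until it touches the bottom and the gauge's round foot sits flat on the sloping face, and keep it still there for about two seconds so that the depth can be read. Then stand the gauge upright on its rest again as it was, and let go. Leave the other things on the desk where they are.

Things in the scene. Friction and masses are not known exactly. Their poses are not given: they have to be found in the camera images.
- depth_gauge: Loose depth gauge, 0.2 kg, upright on its rest. Steel foot: disc 44 mm across, 8 thick. Above it a square aluminium body 24 x 24 mm, from 8 to 70 mm above the foot's underside (grip it across two facing sides), a round cap to 78 mm and the probe rod's end to 84 mm (99 when pushed in). Origin: centre of the foot's underside. z: up along the gauge; x, y: square to the body's sides.
- probe_tip (a point): Point at the rounded lower end of the gauge's probe, a steel rod 6 mm across that stands 16 mm out under the middle of the foot when free.
- probe (a joint): How far the sprung probe is pushed up into the gauge, m: 0 free (16 mm stand out), at most 0.015. Spring: 1 N to start moving, 4 N fully in. Depth read = 16 mm minus this value, so it is 0.006 with the foot flat on the block and the probe on the slot's bottom.
- slotted_block: Fixed steel block clamped on an angle table (foot 130 x 130 mm); face 90 x 100 mm, sloping 30 degrees down to its front (-x side, towards the robot). A straight open slot, 16 mm wide, 10 deep, runs level across the middle of the face. Origin: centre of the face, at the slot's mouth, 83 mm above the desk. z: square out of the face; y: along the slot (100 mm); x: up the slope (90 mm).
- gauge_rest: Fixed grey rest. Two rails, 80 mm long along x, 17 wide, 22 apart, tops 45 mm above the desk: the gauge's foot stands on both, the probe hangs between. Lips outside the rails, 56 mm apart inside, 4 mm higher. Origin: centre of its underside, on the desk; z up. At the start the gauge's origin is 45 mm above it, up to 6 mm off along x and 3 along y.
- tape: Bystander, loose: roll of tape; origin at the centre of its underside. Leave it alone.
- rubber: Bystander, loose: eraser; origin at the centre of its underside. Leave it alone.
- notes: Bystander, loose: note block; origin at the centre of its underside. Leave it alone.
- packet: Bystander, loose: white packet; origin at the centre of its underside. Leave it alone.

How it is judged (in metres and radians):
On the way:
1. the probe touches the bottom of the slot with the foot flat on the block's face, held still for a second (angle between the z axis of depth_gauge and the z axis of slotted_block, either way round below 0.07 rad and z of depth_gauge in the frame of slotted_block below 0.0015 m and x of depth_gauge in the frame of slotted_block between -0.007 and 0.007 m and y of depth_gauge in the frame of slotted_block between -0.042 and 0.042 m and z of probe_tip in the frame of slotted_block below -0.0085 m and value of joint probe between 0.0045 and 0.0075 m and contact force between depth_gauge and slotted_block above 1 N and linear speed of depth_gauge below 0.02 m/s), for 1 s.
At the end, for the whole second after the job is handed in: Measured (probe on the slot bottom, foot flat within 4 degrees and 1.5 mm, still for 1 s); then the gauge stands upright (4.5 degrees) on both rails, within 20 mm along and 9 mm across of the rest's middle, probe free (under 2 mm), at rest; no bystander moved 25 mm (angle between depth_gauge's own z axis and vertical below 0.08 rad and x of depth_gauge in the frame of gauge_rest between -0.02 and 0.02 m and y of depth_gauge in the frame of gauge_rest between -0.009 and 0.009 m and z of depth_gauge in the frame of gauge_rest between 0.042 and 0.048 m and value of joint probe below 0.002 m and linear speed of depth_gauge below 0.02 m/s); the robot touches nothing.
It fails at once if a bystander is moved by 25 mm or more (distance of any of tape, rubber, notes, packet from where it was at the start of the episode above 0.025 m).
It also fails if it takes over 54 s, if anything falls off the work surface, if the arm or the gripper's body presses on something with over 40 N, if the wrist force passes 120 N, or if a joint passes its speed limit or range.

## Working session

There is one attempt and no reset: what is moved stays moved. The work goes in short steps, each a Python script; the robot and the scene stay as the last script left them, time stands still between calls to the robot, and variables do not carry over. Pictures are saved under pics/ and viewed, at most 10 in all, crops included, and the job is handed in when it is done.

```bash
mkdir -p pics; ls; python3 - <<'E'
from workcell import arm, imaging, close_job
import cv2
for n in("top","side"):
    c=imaging.camera(n); cv2.imwrite(f"pics/{n}0.png",c["img"][:,:,::-1])
    R=cv2.Rodrigues(c["rvec"])[0]; print(n,c["camera_matrix"].tolist(),(-R.T@c["tvec"].ravel()).round(3),R.round(3).tolist())
print(arm.read_state())
E
```

```text
pics
workcell.py
top [[417.4942036508008, 0.0, 258.9336166089109], [0.0, 417.4942036508008, 194.7816048736085], [0.0, 0.0, 1.0]] [0.358 0.084 0.967] [[-0.006, -1.0, 0.004], [-0.978, 0.005, -0.206], [0.206, -0.005, -0.978]]
side [[474.98289038431653, 0.0, 257.50286258034504], [0.0, 474.98289038431653, 196.93850070530212], [0.0, 0.0, 1.0]] [0.128 1.164 0.527] [[-0.946, -0.325, -0.014], [-0.107, 0.35, -0.931], [0.307, -0.878, -0.366]]
{'clock': 0.1, 'joints': array([ 5.71086336e+01,  1.66866457e+01, -8.82466257e+00,  6.45553643e+01,
        1.33771879e-03,  8.20185988e+01]), 'joint_vel': array([ 0.01774158, -0.02311672,  0.08321087, -0.00198569, -0.12334989,
       -0.06188934]), 'joint_efforts': array([ 9.87166422e-04, -5.37975740e+01,  3.31919324e+01,  9.35988617e-03,
       -1.60254144e-04,  3.30281227e-05]), 'tool_pos': array([0.22089607, 0.47582331, 0.20969474]), 'eef_rot': array([-1.79934159e+02, -1.05823584e-02,  1.55090028e+02]), 'ft_force': array([-0.59903646,  0.44152979,  0.45788149]), 'ft_torque': array([ 0.045259  , -0.0368721 , -0.03822555]), 'grip_force': 0.0, 'finger_gap': 0.0854064169923746}
```

View pics/top0.png

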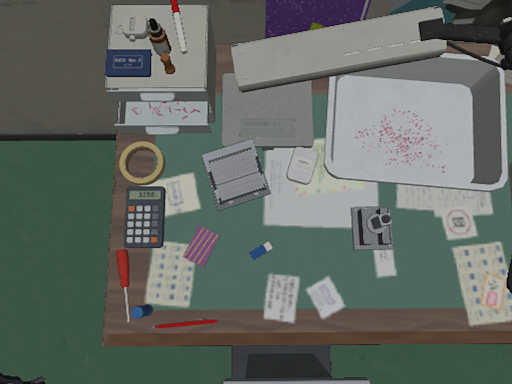

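View pics/side0.png

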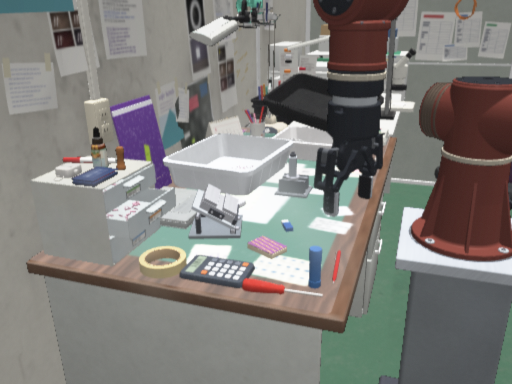

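The top view shows the slotted block at about (237,173) and the rest with the gauge at about (372,228). The side view shows the block at (218,213) and the gauge at (293,175). I'll enlarge both.

```bash
python3 - <<'E'
import cv2,numpy as np
t=cv2.imread("pics/top0.png");s=cv2.imread("pics/side0.png")
f=lambda im,x,y,k,w,h:cv2.resize(im[y:y+h,x:x+w],None,fx=k,fy=k,interpolation=cv2.INTER_CUBIC)
cv2.imwrite("pics/c1.png",np.hstack([f(t,197,132,5,80,80),f(t,340,195,5,80,80)]))  # 5x
cv2.imwrite("pics/c2.png",np.hstack([f(s,180,175,5,80,80),f(s,260,140,5,80,80)]))
E
```

```text
(no output)
```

View pics/c1.png

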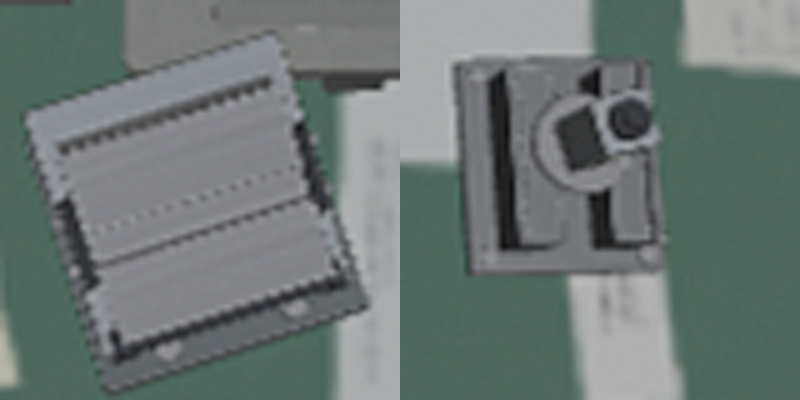

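View pics/c2.png

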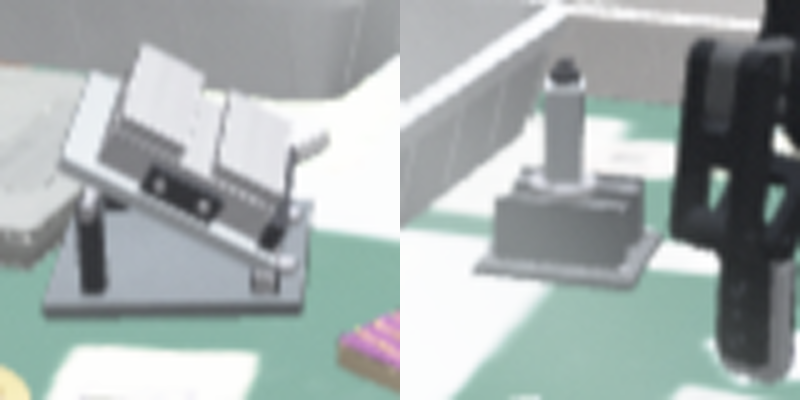

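The enlarged crops show the block face, with the slot lips at top crop (100,230)-(290,175) and (105,265)-(310,203). The gauge cap is at top crop (630,118), and its foot disc is centred near (585,142). I'll fit the poses from these and check them with an overlay.

```bash
cat > h.py <<'E'
import cv2,numpy as np
from workcell import arm, imaging, close_job
from scipy.spatial.transform import Rotation as Ro
from scipy.optimize import least_squares
def proj(c,P): return cv2.projectPoints(np.atleast_2d(np.array(P,float)),c["rvec"],c["tvec"],c["camera_matrix"],None)[0][:,0]
def back(c,uv,z):
    R=cv2.Rodrigues(c["rvec"])[0]; o=-R.T@c["tvec"].ravel(); d=R.T@np.linalg.inv(c["camera_matrix"])@[*uv,1]
    return o+d*(z-o[2])/d[2]
def blk(p): return Ro.from_euler("z",p[2])*Ro.from_euler("y",-30,degrees=True),np.array([p[0],p[1],.083])
def circ(r,z,n=40): a=np.linspace(0,2*np.pi,n);return np.c_[r*np.cos(a),r*np.sin(a),0*a+z]
def sq(x0,x1,y0,y1,z): return np.array([[x0,y0,z],[x1,y0,z],[x1,y1,z],[x0,y1,z],[x0,y0,z]])
def draw(im,c,x,y,k,lines,col):
    for L in lines: cv2.polylines(im,[np.int32(np.round((proj(c,L)+.5-[x,y])*k))],True if len(L)==2 else False,col,1)
def crop(im,x,y,k,w,h): return cv2.resize(im[y:y+h,x:x+w,::-1],None,fx=k,fy=k,interpolation=cv2.INTER_CUBIC)
E
cat > fit.py <<'E'
from h import *
T=imaging.camera("top");S=imaging.camera("side")
t=lambda x,y,ox=197,oy=132:np.array([x/5+ox-.5,y/5+oy-.5])
# block correspondences (block frame x,y) : front corners, slot lips(y+ , y-)
B=np.array([[-45,50,0],[-45,-50,0],[-8,50,0],[-8,-50,0]])/1e3
bt=np.array([t(116,352),t(342,283),t(104,265),t(310,203)])
Bs=np.array([[45,50,0],[8,50,0],[45,-50,0],[8,-50,0],[-8,-50,0],[-45,-50,0]])/1e3
bs=np.array([t(122,118,180,175),t(182,155,180,175),t(150,42,180,175),t(203,75,180,175),t(230,92,180,175),t(297,130,180,175)])
def res(p):
    R,o=blk(p); return np.r_[(proj(T,R.apply(B)+o)-bt).ravel(),(proj(S,R.apply(Bs)+o)-bs).ravel()]
r=least_squares(res,[.45,.13,.25],loss="soft_l1"); print("block",r.x[:2],np.degrees(r.x[2]));print(res(r.x).reshape(-1,2).round(1).tolist())
cap=back(T,t(630,118,340,195),.129);foot=back(T,t(585,142,340,195),.053)
base=[back(T,t(*q,340,195),.0) for q in((455,62),(648,58),(665,270),(468,272))]
print("cap",cap,"foot",foot);print("base",np.round(base,3).tolist(), np.mean(base,0))
print("side check",proj(S,[cap]),"obs",t(567,70,260,140))
np.save("blk.npy",r.x)
R,o=blk(r.x);M=1e-3
L=[R.apply(sq(*a,0))+o for a in((8*M,45*M,-50*M,50*M),(-45*M,-8*M,-50*M,50*M))]
out=[]
for c,x,y in((T,197,132),(S,180,175)):
    im=crop(c["img"],x,y,5,80,80).copy();draw(im,c,x,y,5,L,(0,0,255));out.append(im)
cv2.imwrite("pics/ov1.png",np.hstack(out))
E
python3 fit.py
```

```text
block [0.58682222 0.12886484] 17.34435980979922
[[0.4, -0.7], [-1.8, -0.2], [-2.2, 1.4], [0.3, 0.3], [-0.6, -1.6], [0.8, -2.0], [-1.1, -0.3], [0.7, -0.4], [0.6, -0.9], [-0.5, -2.1]]
cap [ 0.48356562 -0.34024887  0.129     ] foot [ 0.48439197 -0.35756713  0.053     ]
base [[0.53, -0.326, 0.0], [0.531, -0.417, 0.0], [0.432, -0.414, 0.0], [0.432, -0.323, 0.0]] [ 0.48128924 -0.36985972  0.        ]
side check [[305.09472556 138.27088008]] obs [372.9 153.5]
```

View pics/ov1.png

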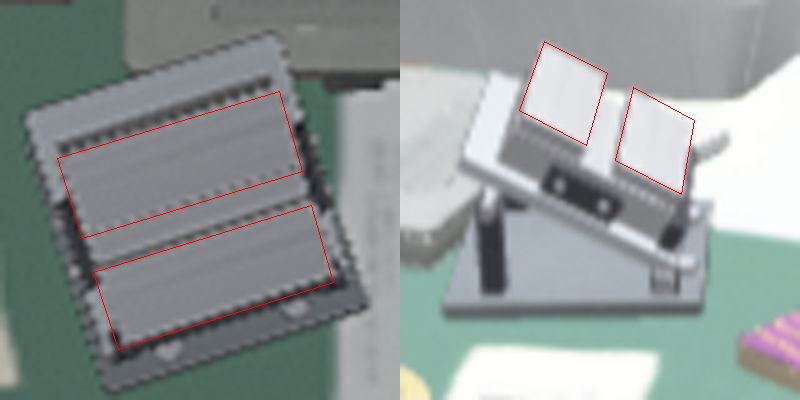

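The block overlay fits to within about a pixel in both views. My gauge and rest pixels were wrong: I forgot the 400-pixel offset of the right-hand crop half. I'll redo them.

```bash
python3 - <<'E'
from h import *
T=imaging.camera("top");S=imaging.camera("side")
t=lambda x,y,ox=340,oy=195:np.array([(x-400)/5+ox-.5,y/5+oy-.5])
cap=back(T,t(630,118),.129);foot=back(T,t(585,142),.053)
base=[back(T,t(*q),.0) for q in((455,62),(648,58),(665,270),(468,272))]
print("cap",cap,"foot",foot);print("base",np.round(base,3).tolist(), np.mean(base,0))
print("side check",proj(S,[cap]),"obs",t(567,62,260,140))
g=(cap+foot)/2
j=arm.inverse_kinematics([g[0]-.03,g[1],.27],[180,0,0]);print(j)
j=arm.inverse_kinematics([g[0]-.03,g[1],.27],[180,0,90]);print(j)
j=arm.inverse_kinematics([g[0]-.03,g[1],.27],[180,0,-90]);print(j)
E
```

```text
cap [ 0.48451416 -0.17746275  0.129     ] foot [ 0.4854318  -0.18048066  0.053     ]
base [[0.531, -0.137, 0.0], [0.533, -0.228, 0.0], [0.433, -0.229, 0.0], [0.433, -0.138, 0.0]] [ 0.48239419 -0.18294574  0.        ]
side check [[291.9975746  151.28642026]] obs [292.9 151.9]
[-30.04829842  11.14993827  -7.0503165   71.79974523   0.
 149.95170158]
[-30.04829842  11.14993827  -7.0503165   71.79974523   0.
  59.95170158]
[ -30.04829842   11.14993827   -7.0503165    71.79974523    0.
 -120.04829842]
```

```bash
python3 - <<'E'
from h import *
s=arm.read_state()
arm.goto([.485,-.179,.27],[180,0,90])
c=imaging.camera("wrist");cv2.imwrite("pics/w1.png",c["img"][:,:,::-1])
np.savez("w1.npz",**c)
R=cv2.Rodrigues(c["rvec"])[0];print((-R.T@c["tvec"].ravel()).round(3),R.round(2).tolist(),c["camera_matrix"][0,0])
g=np.array([.485,-.179,0]);print(proj(c,[g+[0,0,.053],g+[0,0,.115],g+[0,0,.129]]));print(arm.read_state()["clock"])
E
```

```text
[ 0.485 -0.112  0.432] [[1.0, 0.0, 0.0], [0.0, -0.96, 0.26], [0.0, -0.26, -0.96]] 307.09753073041037
[[259.39028763 167.41555769]
 [259.3048965  177.6354662 ]
 [259.28105747 180.48860444]]
2.8667
```

View pics/w1.png

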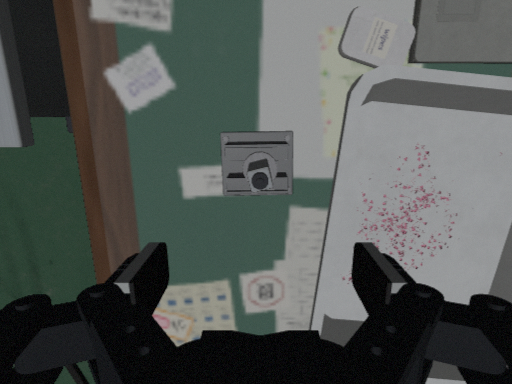

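The wrist view shows the rest at (258,163) and the cap at (260,181), with the body turned about 15 degrees. I'll overlay models of both, enlarged.

```bash
cat > ov.py <<'E'
from h import *
c=dict(np.load("w1.npz"));M=1e-3
def g(x,y,yaw):
    R=Ro.from_euler("z",yaw,degrees=True);o=[x,y,.045]
    return [R.apply(a)+o for a in(sq(-12*M,12*M,-12*M,12*M,70*M),sq(-12*M,12*M,-12*M,12*M,8*M),circ(22*M,8*M))]
def rest(x,y,yaw):
    R=Ro.from_euler("z",yaw,degrees=True);o=[x,y,0]
    return [R.apply(a)+o for a in(sq(-40*M,40*M,11*M,28*M,45*M),sq(-40*M,40*M,-28*M,-11*M,45*M))]
x,y,k=213,123,9
raw=crop(c["img"],x,y,k,88,66)
im=raw[:, :].copy()
import sys
a=[float(v) for v in sys.argv[1:7]]
draw(im,c,x,y,k,g(*a[:3]),(0,0,255));draw(im,c,x,y,k,rest(*a[3:]),(0,255,255));cv2.imwrite(sys.argv[7],im)
E
python3 ov.py .485 -.179 15 .482 -.183 0 pics/ov2.png
```

```text
(no output)
```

View pics/ov2.png

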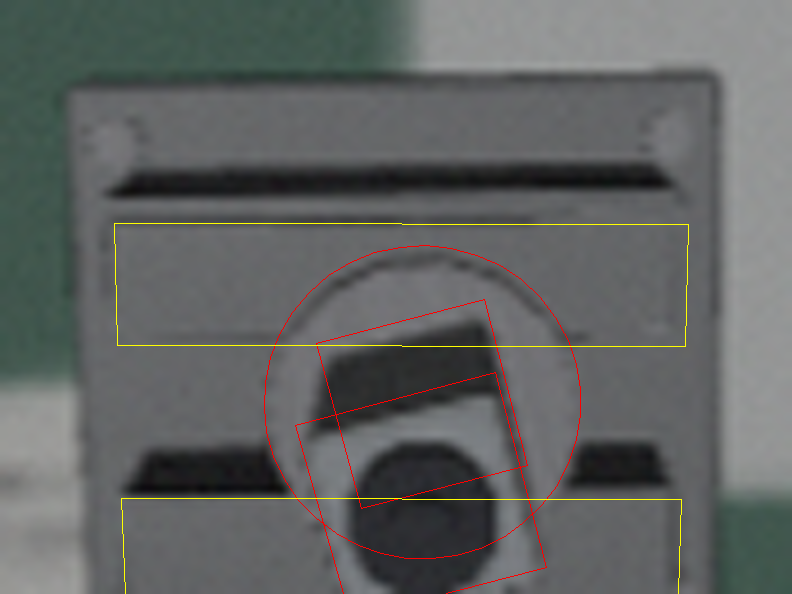

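The body's yaw reads about 12 degrees, and the gauge is at about (0.485,-0.180). The rest overlay matches. Grasp next, after checking inverse kinematics for the measuring pose.

```bash
cat >> h.py <<'E'
GX,GY,GYAW,H=.485,-.180,12.,.030
def tool(Rg,og,flip):   # gauge pose -> tool pose
    R=Rg*Ro.from_euler("z",180*flip,degrees=True)*Ro.from_euler("x",180,degrees=True)
    return np.array(og)+Rg.apply([0,0,H]), R.as_euler("xyz",degrees=True)
def meas(h,yaw,flip,dx=0,dy=0):
    R,o=blk(np.load("blk.npy")); return tool(R*Ro.from_euler("z",yaw,degrees=True),o+R.apply([dx,dy,h]),flip)
E
python3 - <<'E'
from h import *
for f in(0,1):
    p,r=tool(Ro.from_euler("z",GYAW,degrees=True),[GX,GY,.045],f);print(f,p,r,arm.inverse_kinematics(p,r))
    for yaw in(-15,0):
        for h in(.1,0): p,r=meas(h,yaw,f);print(yaw,h,p.round(3),r.round(1),arm.inverse_kinematics(p,r))
f=0
p,r=tool(Ro.from_euler("z",GYAW,degrees=True),[GX,GY,.045],f)
j=[arm.inverse_kinematics(*tool(Ro.from_euler("z",GYAW,degrees=True),[GX,GY,.045],k)) for k in(0,1)]
f=int(abs(j[1][5])<abs(j[0][5]));print("flip",f);open("flip","w").write(str(f))
p,r=tool(Ro.from_euler("z",GYAW,degrees=True),[GX,GY,.045],f)
arm.goto(p+[0,0,.12],r);arm.move_l(p,rate=.1)
s0=arm.read_state();arm.grasp(50);s=arm.read_state()
print(s0["ft_force"],s["ft_force"],s["finger_gap"],s["grip_force"],s["clock"])
arm.move_l(p+[0,0,.16],rate=.12)
s=arm.read_state();print(s["ft_force"],s["finger_gap"],s["tool_pos"],s["clock"])
c=imaging.camera("wrist");np.savez("w2.npz",**c)
E
```

```text
0 [ 0.485 -0.18   0.075] [180.   0.  12.] [-28.46253083  22.63754063 -22.11390131  45.24855806   0.
 139.53746917]
-15 0.1 [0.525 0.109 0.196] [-171.5  -28.9    0.2] [ -2.3718997   -3.39144381 -44.34175377  20.52547631   9.71115059
 177.75778505]
-15 0 [0.573 0.124 0.109] [-171.5  -28.9    0.2] [ 7.52492923e-03  9.79126508e+00 -4.65821632e+01  4.76649338e+00
  8.56864982e+00  1.79871855e+02]
0 0.1 [0.525 0.109 0.196] [180.  -30.   17.3] [ -2.3718997   -3.39144381 -44.34175377  20.52547631   9.71115059
 162.75778505]
0 0 [0.573 0.124 0.109] [180.  -30.   17.3] [ 7.52492923e-03  9.79126508e+00 -4.65821632e+01  4.76649338e+00
  8.56864982e+00  1.64871855e+02]
1 [ 0.485 -0.18   0.075] [ 180.    0. -168.] [-2.84625308e+01  2.26375406e+01 -2.21139013e+01  4.52485581e+01
  2.54444375e-14 -4.04625308e+01]
-15 0.1 [0.525 0.109 0.196] [ 171.5   28.9 -179.8] [ -2.3718997   -3.39144381 -44.34175377  20.52547631   9.71115059
  -2.24221495]
-15 0 [0.573 0.124 0.109] [ 171.5   28.9 -179.8] [ 7.52492923e-03  9.79126508e+00 -4.65821632e+01  4.76649338e+00
  8.56864982e+00 -1.28145307e-01]
0 0.1 [0.525 0.109 0.196] [-180.    30.  -162.7] [ -2.3718997   -3.39144381 -44.34175377  20.52547631   9.71115059
 -17.24221495]
0 0 [0.573 0.124 0.109] [-180.    30.  -162.7] [ 7.52492923e-03  9.79126508e+00 -4.65821632e+01  4.76649338e+00
  8.56864982e+00 -1.51281453e+01]
flip 1
[-0.42253879 -1.01591409 -0.57329663] [-1.21317936 -0.15338566  4.23634785] 0.022857031973099753 49.381250739097595 6.375
[-0.7090421  -0.32539554 -1.42136574] 0.022971726680802426 [ 0.48460152 -0.17980445  0.23431523] 7.8583
```

```bash
python3 - <<'E'
from h import *
arm.goto(*meas(.1,0,1))
p,r=meas(.022,0,1);arm.move_l(p,rate=.1)
s=arm.read_state();print(s["tool_pos"]-p,s["eef_rot"],r,s["ft_force"],s["finger_gap"],s["clock"])
S=imaging.camera("side");T=imaging.camera("top");W=imaging.camera("wrist")
np.savez("S.npz",**S);np.savez("T.npz",**T);np.savez("W.npz",**W)
R,o=blk(np.load("blk.npy"));print(proj(S,[o,o+R.apply([0,0,.006])]),proj(W,[o]),proj(T,[o]))
M=1e-3;L=[R.apply(sq(*a,0))+o for a in((8*M,45*M,-50*M,50*M),(-45*M,-8*M,-50*M,50*M))]
G=[R.apply(a)+o for a in(circ(22*M,22*M),[[0,0,.006],[0,0,.022]])]
a=crop(S["img"],180,165,5,80,80).copy();b=a.copy();draw(b,S,180,165,5,L,(0,0,255));draw(b,S,180,165,5,G,(0,255,0))
cv2.imwrite("pics/m1.png",np.hstack([a,b]))
E
```

```text
[ 0.00020019 -0.00019434  0.00036949] [-179.98978574   30.01818057 -162.66589795] [-180.           30.         -162.65564019] [-0.28433226 -0.16057697 -0.96487092] 0.022825076312972335 9.95
[[221.61211126 197.4776624 ]
 [222.70172131 195.57840296]] [[260.72328157 205.70168366]] [[236.0089909  175.76058391]]
```

View pics/m1.png

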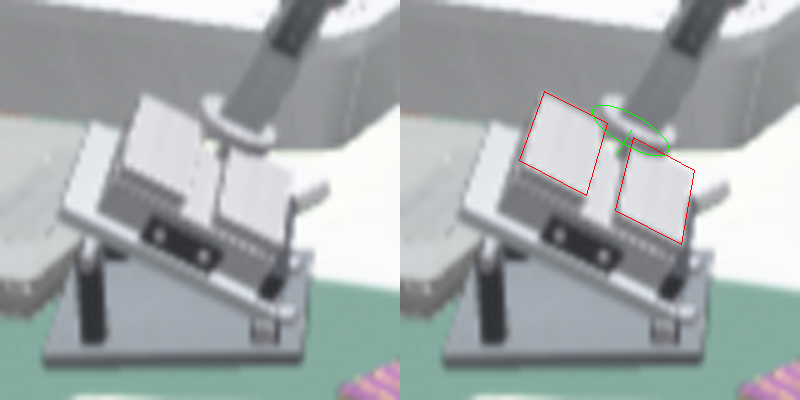

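The probe hangs over the slot, but the foot looks about 2-3 mm ahead of the model. The observed tip is near crop (222,152) and the model's is (216,155). One sharper look in the side and wrist views before going in.

```bash
python3 - <<'E'
from h import *
S=dict(np.load("S.npz"));W=dict(np.load("W.npz"))
R,o=blk(np.load("blk.npy"));M=1e-3
L=[R.apply(sq(*a,0))+o for a in((8*M,45*M,-50*M,50*M),(-45*M,-8*M,-50*M,50*M))]
G=[R.apply(a)+o for a in(circ(22*M,22*M),)]
print([proj(W,l).round().tolist() for l in L])
a=crop(S["img"],200,180,10,40,30)
x,y=132,60
b=cv2.resize(W["img"][100:300,127:393,::-1],(400,300),interpolation=cv2.INTER_AREA)
w=crop(W["img"],160,110,4,200,75).copy();draw(w,W,160,110,4,L,(0,0,255));draw(w,W,160,110,4,G,(0,255,0))
cv2.imwrite("pics/z1.png",np.vstack([np.hstack([a,b]),w]))
E
```

```text
[[[193.0, 216.0], [196.0, 261.0], [326.0, 262.0], [328.0, 216.0], [193.0, 216.0]], [[189.0, 144.0], [192.0, 195.0], [330.0, 195.0], [333.0, 144.0], [189.0, 144.0]]]
```

View pics/z1.png

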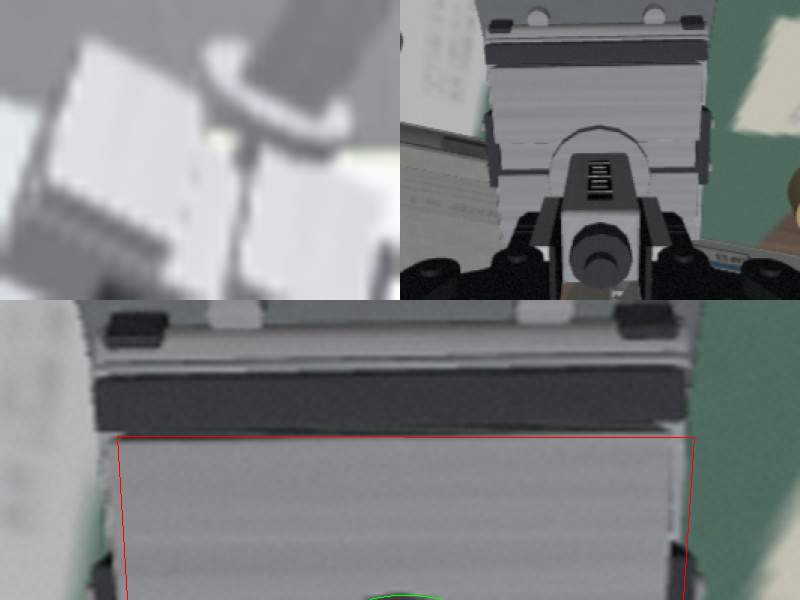

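In the wrist view the block's front edge is about 1 px from the model. The side zoom puts the tip about 1.5-3 mm forward of the slot centre. I'll shift 1.5 mm up the slope and go down in small steps, watching the force along the normal.

```bash
python3 - <<'E'
from h import *
R,o=blk(np.load("blk.npy"));n=R.apply([0,0,1]);u=R.apply([1,0,0])
arm.move_l(meas(.022,0,1,.0015)[0],rate=.05);arm.dwell(.2)
f0=arm.read_state()["ft_force"]
for h in(.018,.016,.014,.012,.010,.008):
    arm.move_l(meas(h,0,1,.0015)[0],rate=.03);arm.dwell(.1)
    s=arm.read_state();f=s["ft_force"]-f0
    print(h,"n %.2f u %.2f"%(f@n,f@u),"gap %.4f"%s["finger_gap"],round(s["clock"],2),((s["tool_pos"]-meas(h,0,1,.0015)[0])@n*1e3).round(2))
    if f@n>2: break
E
```

```text
0.018 n -0.08 u -0.66 gap 0.0228 10.93 -0.11
0.016 n -1.34 u 0.29 gap 0.0230 11.28 -0.01
0.014 n -0.45 u 0.21 gap 0.0232 11.63 -0.04
0.012 n -0.90 u -0.22 gap 0.0230 11.98 -0.03
0.01 n 0.14 u 0.59 gap 0.0232 12.33 -0.03
0.008 n -0.87 u 1.44 gap 0.0229 12.68 -0.02
```

The probe is inside the slot with no contact on the way. Continuing until the foot seats.

```bash
python3 - <<'E'
from h import *
R,o=blk(np.load("blk.npy"));n=R.apply([0,0,1]);u=R.apply([1,0,0])
def F():
    L=[]
    for _ in range(6): arm.dwell(.03);s=arm.read_state();L.append(np.r_[s["ft_force"],s["ft_torque"]])
    return np.mean(L,0),s
for h in np.arange(.006,-.0081,-.001):
    p=meas(h,0,1,.0015)[0];arm.move_l(p,rate=.02)
    f,s=F()
    print("%.3f n %.2f u %.2f"%(h,f[:3]@n,f[:3]@u),f[3:].round(2),"gap %.4f"%s["finger_gap"],round(s["clock"],2),((s["tool_pos"]-p)@n*1e3).round(2))
    if f[:3]@n>9: break
open("h0","w").write(str(h))
E
```

```text
0.006 n -1.66 u -0.96 [-0.21  0.68  0.  ] gap 0.0228 13.13 0.01
0.005 n -0.63 u -1.21 [-0.2   0.69 -0.  ] gap 0.0226 13.58 0.01
0.004 n -0.32 u -1.02 [-0.2   0.66 -0.01] gap 0.0229 14.03 0.01
0.003 n 0.20 u -0.80 [-0.23  0.65 -0.02] gap 0.0227 14.48 0.0
0.002 n 0.21 u -0.43 [-0.21  0.67 -0.  ] gap 0.0231 14.93 0.01
0.001 n 0.75 u -0.71 [-0.24  0.65 -0.02] gap 0.0231 15.38 0.01
0.000 n 5.93 u -1.10 [-0.28  0.78 -0.01] gap 0.0230 15.83 0.1
-0.001 n 24.21 u -4.57 [-0.88  1.31 -0.1 ] gap 0.0230 16.28 0.69
```

The foot seats at h≈0, and the force rises from 6 to 24 N within the last millimetre. The probe bottom was met about 5 mm earlier, as it should be. I'll hold 2.5 s, and also tilt by ±1° about both face axes, because the seating force is lowest when the foot is flat.

```bash
python3 - <<'E'
from h import *
R,o=blk(np.load("blk.npy"));n=R.apply([0,0,1])
arm.dwell(1.5);f=arm.read_state()["ft_force"];print("hold",f@n)
H_=-.0005
def go(a,b,h=H_):
    Rg=R*Ro.from_euler("xy",[a,b],degrees=True);p,r=tool(Rg,o+R.apply([.0015,0,h]),1);arm.move_l(p,rate=.02,rotation=r)
    L=[]
    for _ in range(5): arm.dwell(.03);s=arm.read_state();L.append(s["ft_force"]@n)
    print(a,b,round(np.mean(L),1),s["ft_force"].round(1),s["ft_torque"].round(2),round(s["clock"],1),flush=True)
for a,b in((0,0),(1,0),(-1,0),(0,1),(0,-1),(0,0)): go(a,b)
E
```

```text
hold 24.368243134180215
0 0 13.4 [-8.3 -4.8 10.3] [-0.68  0.9  -0.22] 18.2
1 0 13.3 [-8.5 -2.9  9.7] [-0.5   1.01 -0.19] 18.6
-1 0 18.7 [-11.6  -5.8  13.6] [-0.68  1.23 -0.11] 19.0
0 1 19.7 [-13.   -5.4  12.9] [-0.58  1.28 -0.16] 19.4
0 -1 10.7 [-3.3 -2.9 10.1] [-0.37  0.03 -0.16] 19.9
0 0 10.2 [-3.7 -3.8  8.9] [-0.39  0.2  -0.18] 20.3
```

The flat pose is within about 0.5° of nominal. I'll settle there, hold 2.5 s, and check with the side camera.

```bash
python3 - <<'E'
from h import *
R,o=blk(np.load("blk.npy"));n=R.apply([0,0,1])
Rg=R*Ro.from_euler("xy",[.5,-.5],degrees=True);p,r=tool(Rg,o+R.apply([.0015,0,-.001]),1);arm.move_l(p,rate=.02,rotation=r)
arm.dwell(1.2);print(arm.read_state()["ft_force"]@n);arm.dwell(1.3);s=arm.read_state();print(s["ft_force"]@n,s["clock"])
S=imaging.camera("side");cv2.imwrite("pics/f1.png",crop(S["img"],195,160,10,50,60))
E
```

```text
19.542547018473872
19.384650986080292 23.0333
```

View pics/f1.png

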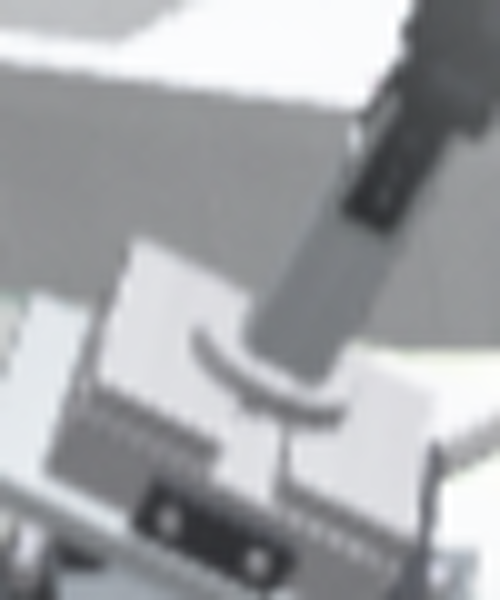

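The foot (centred near (270,375)) lies flat across both halves of the face, over the slot. Now returning it to the original pose.

```bash
python3 - <<'E'
from h import *
R,o=blk(np.load("blk.npy"))
arm.move_l(arm.read_state()["tool_pos"]+.1*R.apply([0,0,1]),rate=.08)
p,r=tool(Ro.from_euler("z",GYAW,degrees=True),[GX,GY,.045],1)
arm.goto(p+[0,0,.12],r);arm.move_l(p+[0,0,.006],rate=.08);arm.dwell(.2)
F=lambda:np.mean([(arm.dwell(.03),arm.read_state()["ft_force"])[1] for _ in range(5)],0)
f0=F();print(f0)
for z in(.004,.003,.002,.001,0,-.001,-.002):
    arm.move_l(p+[0,0,z],rate=.02);f=F()-f0;print(z,f.round(2))
    if f[2]>2.5: break
arm.ungrasp();arm.dwell(.3)
arm.move_l(p+[0,0,z+.15],rate=.12)
arm.dwell(.3);s=arm.read_state();print(s["clock"],s["ft_force"],s["finger_gap"])
# compare with the picture before: same place in the top view?
T=imaging.camera("top")["img"];S=imaging.camera("side")["img"]
a=cv2.imread("pics/side0.png")[145:205,270:317,::-1]
d=np.abs(S[145:205,270:317].astype(int)-a).max(2)>40
m=cv2.matchTemplate(S[130:220,255:335],np.ascontiguousarray(cv2.imread("pics/side0.png")[148:182,284:302,::-1]),cv2.TM_CCOEFF_NORMED)
print("diff px",d.sum(),cv2.minMaxLoc(m)[1::2],"expect (29,18)")
E
```

```text
[-0.21480874 -0.32856989 -1.73457409]
0.004 [0.18 0.44 0.12]
0.003 [0.57 0.22 0.16]
0.002 [ 0.31 -0.05 -0.16]
0.001 [ 0.05  0.25 -0.25]
0 [0.14 0.02 0.3 ]
-0.001 [-2.7   2.25 12.75]
32.6667 [-0.15913774 -0.45475941 -0.70252951] 0.08530395601007841
diff px 63 (0.9898082613945007, (29, 18)) expect (29,18)
```

The gauge matches its starting picture in the side view (same pixel, correlation 0.99), and the gripper is clear of it.

```bash
python3 -c "
from workcell import arm, imaging, close_job
print(close_job())"
```

```text
the job is handed in; nothing more can be done
None
```

I measured the slot with the foot flat on the sloping face and the probe on the bottom, held still for over 2 s, then stood the gauge back on its rest, let go and handed the job in at about 33 s (no verdict was returned).

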